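Refit the cooker knob and hold it pressed in

ROBOT

A 6-joint arm with a two-finger parallel gripper is mounted at the origin on the work surface. World frame = base frame: x ahead of the robot, y to its left, z up, the work surface at z = 0. Lengths are in m, angles in rad, forces in N, time in s.
With the tool pointing down it reaches from about 0.25 to 0.775 m from the base axis. Payload 4 kg.
Tool frame: the origin (TCP) lies at the very end of the fingers, on their centre line; the grasp point (between the pads) lies 19 mm behind it; z points along the fingers, y is the line along which they close (so a half turn about z gives the same grasp; the last joint's range is limited). The gripper opens to 94 mm and grips with 3 to 60 N. Pads are 16 mm wide; open, the fingers measure 119 mm over their backs; the gripper's body (75 mm by 177 mm) begins 78 mm behind the grasp point.
Start: joints at [-1.331, 0.087, 1.371, -0, 1.684, -0.103], TCP at [0.185, -0.518, 0.175] pointing down, gripper open.
Joint ranges: [-3.1, 3.1], [-0.76, 2.03], [0.27, 2.55], [-1.08, 4.22], [0.17, 2.65], [-2.57, 2.57]. Speed limits (rad/s): [2.79, 2.79, 3.14, 3.14, 3.14, 3.14].

INTERFACE

Orientations are given as a unit quaternion [w, x, y, z].
In Python, from workcell import * gives the robot as it stands. The module is installed in compiled form; this text tells all that it offers.
- The arm moves only by the shell command python3 -m pendant 'ROWS' [FORCE]. ROWS is JSON, a list of rows, each an object of numbers: "tx", "ty", "tz": the shift along the tool's x, y, z each as a share of 0.3 m, from -1 to 1; "rx", "ry", "rz": the turn, a rotation vector about the tool's x, y, z each as a share of pi rad, from -1 to 1; "grip": the opening, from -1 (shut) to 1 (fully open). In form: [{"tx": .., "ty": .., "tz": .., "rx": .., "ry": .., "rz": .., "grip": ..}, ...]. A call has exactly 10 rows; each row is the pose to reach, as a shift and turn from the pose commanded when the call began, along the tool's axes at that moment, turning the shorter way round; what a row does not reach only later rows make up. A row lasts 1/8 s, in which the tool goes at most 62.5 mm and 10.7 degrees, less where a joint would pass 70% of its speed; a pose out of reach is approached as far as the arm can. A call with a number of a shift or a turn outside -1 to 1 is refused whole. A call with a gripper value outside its range is refused whole. The fingers move at their own pace and stop on an object; FORCE is the grip in N (left out, the last holds). Time passes only in rows, so rows that repeat a pose let the fingers close, or fill a call up. It gives the time, the measured TCP pose, the force, the opening and the grip force at its end, in the units of the state.
- get_state(): the state, without advancing time (a new reading comes with each control period).
- get_image(name): name is "scene" or "top"; returns a dict with "pixels" (384x512x3 uint8, red, green, blue), "depth" (384x512 float32, m along the optical axis (not along the pixel's ray), 0 where there is no reading), "camera_matrix" (3x3 intrinsics, pixels), "eye" and "orientation" of the camera in the world. Camera axes: x right, y down, z forward; pixel columns grow to the right and rows downward; lengths in m; the calibration is good to about 2 mm. A picture is of the moment at which its call begins.
- job_done(): hands the job in; it is judged then, once.
The state is a dict: "t": time; "joint_pos": joint angles; "dq": joint speeds; "joint_efforts": joint torques, N m; "ee_pos": TCP position; "tcp_rot": TCP orientation; "force": force on the tool from outside, world axes, zero at the start; "torque": the same for the moment, N m; "gripper_width": finger opening in m; "finger_force": force on a finger pad.
Only numpy, scipy, OpenCV 4.12 (cv2) and the standard library are available. Lean on these libraries where they do the work, as an engineer would, in place of code of your own. Each camera call takes 0.05 s, during which the arm holds its last target. There are 200 camera calls.

TASK

Slide the dust guard on the cooker all the way open, turn the loose knob so that its keyed hole matches the flat on the cooker's valve spindle, and push it fully home on the spindle. Then keep pressing it down, so that the spring-loaded spindle stays pushed in to its stop as for lighting, and finish while still holding the knob pressed: do not let go. Leave the guard open, and the jar lid, canister and bowl where they are.

Things in the scene. Friction and masses are not known exactly. Their poses are not given: they have to be found in the camera images.
- knob_center (a point): Centre of the loose black knob (70 g, 47 mm high, z up), 23.5 mm over its underside, upright on the table, hole down. Round skirt 52 mm wide, 0 to 19 mm high; on it a grip bar, 19 to 47 mm high, 14 mm thick (y), along the knob's x from -23 to +22 mm: the +x end is pointed, with a fine white line on top, the -x end blunt. Its x starts at most 1.4 rad from the spindle's x.
- knob_hole (a point): Mouth centre of the blind D hole in the knob's underside, 23.5 mm below knob_center on the axis; axes as knob_center. 15 mm deep, 18 mm in diameter, with a flat 2.2 mm from the axis on the knob's +x (pointed) side. Fully home, the hole's bottom rests on the spindle's tip: knob_center is then 8.5 mm above the tip and the underside 15 mm above the deck.
- knob_pointer (a point): Pointed end of the knob's grip bar: 22 mm from knob_center along the knob's +x, at the same height. With the knob fitted it points the way the spindle's flat faces.
- spindle_tip (a point): Centre of the top end of the upright steel valve spindle, 30 mm above the cooker's deck, 16 mm in diameter with a flat 1 mm from the axis on its +x side; z up. The knob goes on when its x points along this x (within 0.15 rad). A tab on the brass collar 20 mm below the tip points the same way. The guard covers it at the start. The valve turns only stiffly (0.3 N m).
- spindle (a joint): How far the spindle is pressed down, m: 0 = up, 0.006 = at its stop. A spring pushes back with 4 N at the start of travel and about 9 N at the stop, so seating the knob gently does not press it.
- guard (a joint): How far the guard is slid open, m: 0 = shut over the spindle, 0.14 = fully open at its stop; it starts between 0 and 0.03. It slides level along the minus y axis of guard_fin with about 1.5 N of friction and stays where it is left.
- guard_fin (a point): Centre of the wooden fin on the sheet-metal dust guard, by which it is slid: 50 mm long (x), 12 mm thick (y, the sliding direction), 26 mm high, 125 mm above the table. The hood under it is 84 x 84 mm, its flat top 13 mm below this point and 42 mm above the deck. Axes as the cooker's.
- cooker: Grey table-top cooker, fixed; origin at the centre of its underside, x away from the robot, y to the left, z up. 320 mm (x) by 360 mm (y), flat deck 70 mm above the table. The guard's track runs along y at x = -105 mm; the spindle is at x = -105, y = +70 mm. The burner's pot rest, beyond the track, is 31 mm higher than the deck.
- jar_lid_center (a point): Centre of a silicone jar lid, a flat disc 72 mm in diameter and 13 mm high with no grip bar, lying on the table near the knob. Not to be disturbed.
- canister_center (a point): Centre of the tan plastic canister with flip-top lid, 88 mm in diameter and 154 mm high, on the table left of the cooker. Not to be disturbed.
- bowl_center (a point): Centre of the ceramic bowl, 110 mm across and 50 mm high, on the table at the far right. Not to be disturbed.
There are look-alikes about, which are no part of the job. Of the things like the part that bears knob_center, leave any that is yellow; of the rest the larger one is meant.

How it is judged:
By the outcome, as a careful person would: the job done as asked, in the order asked, and still so for the second after the job is handed in, while the arm keeps its last pose, push and grip.
It also fails if it takes over 58 s, if anything falls off the work surface, if the arm or the gripper's body presses on something with over 40 N, if the wrist force passes 120 N, or if a joint passes its speed limit or range.

## Working session

There is one attempt and no reset: what is moved stays moved. The work goes in short steps, Python scripts to look and compute and a shell command to move; the robot and the scene stay as the last step left them, time stands still between calls to the robot, and variables do not carry over. Pictures are saved under pics/ and viewed, at most 10 in all, crops included, and the job is handed in when it is done.

```bash
mkdir -p pics; cat > h.py <<'E'
from workcell import *
import numpy as np, cv2
from scipy.spatial.transform import Rotation as R
def rot(q): return R.from_quat(np.array(q)[[1,2,3,0]]).as_matrix()
def cloud(im):
    K=im["camera_matrix"]; d=im["depth"]; v,u=np.indices(d.shape)
    c=np.stack([(u-K[0,2])/K[0,0]*d,(v-K[1,2])/K[1,1]*d,d],-1)
    o=np.array(im["orientation"]); M=rot(o) if o.size==4 else o
    P=c@M.T+np.array(im["eye"]); P[d==0]=np.nan
    return P
def save(im,n,box=None,s=1):
    p=im["pixels"][:,:,::-1]
    if box: p=p[box[1]:box[3],box[0]:box[2]]
    cv2.imwrite("pics/"+n,cv2.resize(p,None,fx=s,fy=s,interpolation=cv2.INTER_CUBIC))
E
python3 - <<'E'
from h import *
s=get_state(); print(s)
a=get_image("top");b=get_image("scene")
print(a["eye"],a["orientation"],b["eye"],b["orientation"])
import pickle; pickle.dump((a,b),open("im0.pkl","wb"))
save(a,"top0.png",s=1.5);save(b,"scene0.png",s=1.5)
E
```

```text
{'t': 0.0, 'joint_pos': array([-1.33108623e+00,  8.79383206e-02,  1.37224352e+00, -2.10131825e-05,
        1.68358649e+00, -1.03093721e-01]), 'dq': array([-0.00085322,  0.00102256, -0.00199946, -0.00017228, -0.00097304,
       -0.00104396]), 'joint_efforts': array([-1.69488303e-03, -3.40185285e+01, -3.02432299e+01,  7.15036970e-02,
        3.31619766e-02, -1.55419093e-04]), 'ee_pos': array([ 0.18471648, -0.51740494,  0.17401881]), 'tcp_rot': array([-1.08458575e-03,  9.85346237e-01,  1.70562627e-01, -8.46670491e-05]), 'force': array([-0.3867604 ,  0.09765439,  0.0320537 ]), 'torque': array([-0.01356071,  0.03232196, -0.00698146]), 'finger_force': 0.0, 'gripper_width': 0.09383101457756889}
[0.41964622 0.05799556 1.05690541] [ 0.06668444 -0.69808815  0.7113237  -0.04737839] [ 1.07923763 -0.66726981  1.08223891] [-0.35007461  0.88290754  0.29152298 -0.11373825]
```

View pics/top0.png

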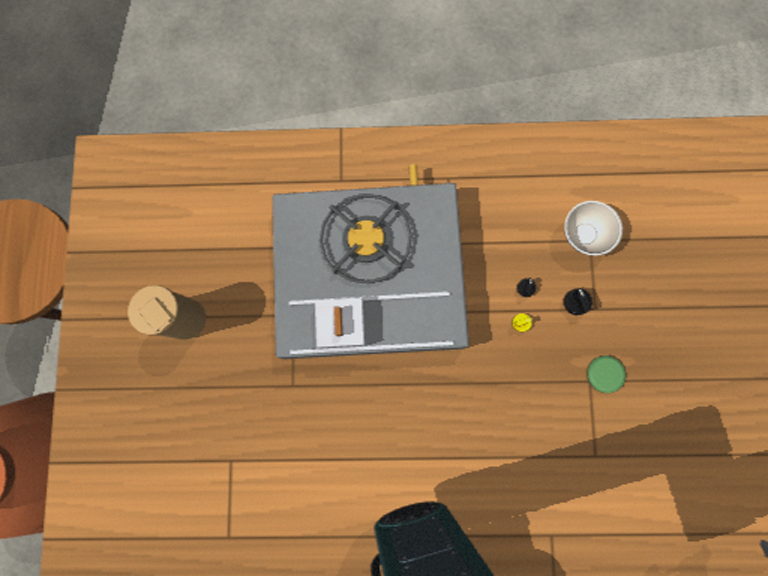

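View pics/scene0.png

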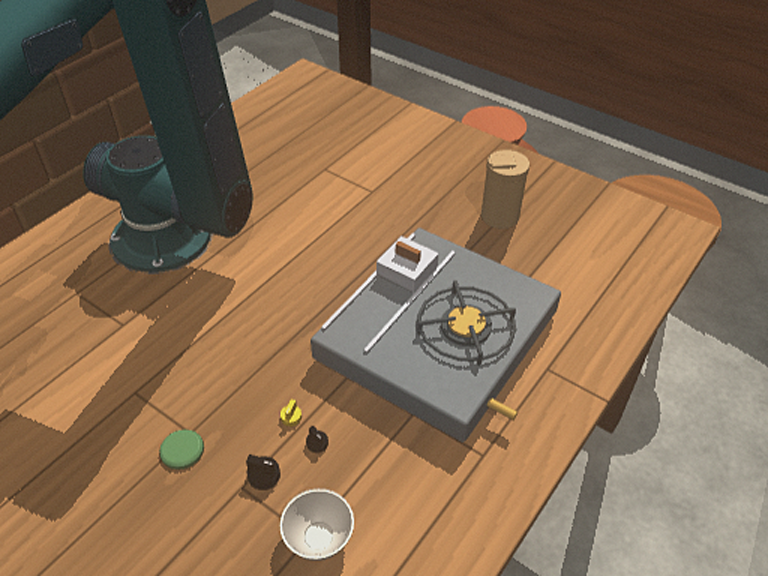

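Top view (1.5x pixels): the knob candidates are large black (578,301), small black (527,287) and yellow (522,323). The large black one fits, since it is the larger of those that aren't yellow. The fin is at (338,321), the lid at (606,374), the bowl at (594,228) and the canister at (153,310).

```bash
python3 - <<'E'
from h import *
import pickle; a,b=pickle.load(open("im0.pkl","rb"))
P=cloud(a);Q=cloud(b)
save(a,"crop0.png",(330,170,420,240),8)
def pts(C,c,r,z0,z1):
    m=(np.hypot(C[...,0]-c[0],C[...,1]-c[1])<r)&(C[...,2]>z0)&(C[...,2]<z1); return C[m]
for nm,px in dict(big=(385,200),small=(351,191),fin=(225,214),lid=(404,249),bowl=(396,152),can=(102,207)).items():
    print(nm,P[px[1],px[0]])
k=P[200,385]
for n,C in(("top",P),("scene",Q)):
    t=pts(C,k,.04,.038,.06); 
    r=cv2.minAreaRect(t[:,:2].astype(np.float32)*1000); print(n,"bar",len(t),t.mean(0),r, np.median(t[:,2]))
    t=pts(C,k,.045,.008,.03); print(" skirt",len(t),cv2.minEnclosingCircle(t[:,:2].astype(np.float32)*1000))
    f=P[214,225]; t=pts(C,f,.05,.128,.16); print(" fin",len(t),t.mean(0),np.median(t[:,2]),cv2.minAreaRect(t[:,:2].astype(np.float32)*1000))
    t=pts(C,(f[0]+.08,f[1]-.05),.4,.066,.074); print(" deck",len(t),cv2.minAreaRect(t[:,:2].astype(np.float32)*1000),np.median(t[:,2]))
    t=pts(C,f,.07,.109,.116); print(" hood",len(t),cv2.minAreaRect(t[:,:2].astype(np.float32)*1000),np.median(t[:,2]))
E
```

```text
big [ 0.56242883 -0.28351588  0.03699839]
small [ 0.59130422 -0.18895233  0.03350135]
fin [0.52004366 0.16572784 0.13766181]
lid [ 0.42262323 -0.33622825  0.00993257]
bowl [ 0.71237199 -0.33740338  0.00662155]
can [0.54303466 0.48478121 0.15191995]
top bar 91 [ 0.56189145 -0.28925024  0.04647512] ((563.4436645507812, -290.05072021484375), (44.83976745605469, 15.217788696289062), 18.274808883666992) 0.04731166621162752
 skirt 160 ((563.8102416992188, -290.50494384765625), 26.33877182006836)
 fin 93 [0.52060902 0.16711237 0.13711166] 0.1375718413350675 ((521.6161499023438, 167.56423950195312), (50.023033142089844, 11.465607643127441), 4.140090465545654)
 deck 10639 ((624.118896484375, 213.97964477539062), (318.9259948730469, 551.05859375), 2.273808717727661) 0.0700605931817967
 hood 831 ((521.71484375, 167.47100830078125), (84.13345336914062, 83.767822265625), 2.162484645843506) 0.11194806172051852
scene bar 127 [ 0.56629239 -0.29138531  0.04615752] ((566.4069213867188, -289.8589782714844), (43.56968688964844, 17.047470092773438), 21.840286254882812) 0.046425923657516854
 skirt 248 ((568.7067260742188, -288.0224609375), 28.562965393066406)
 fin 101 [0.52616143 0.16541454 0.13618142] 0.13694995352217199 ((525.1511840820312, 165.7256317138672), (50.30801010131836, 17.251708984375), 6.449294090270996)
 deck 8519 ((628.9451904296875, 215.36343383789062), (319.36212158203125, 558.38623046875), 2.0453171730041504) 0.070719952159914
 hood 472 ((524.8828735351562, 167.80392456054688), (85.99192810058594, 90.26687622070312), 1.9499974250793457) 0.11272814498470757
```

View pics/crop0.png

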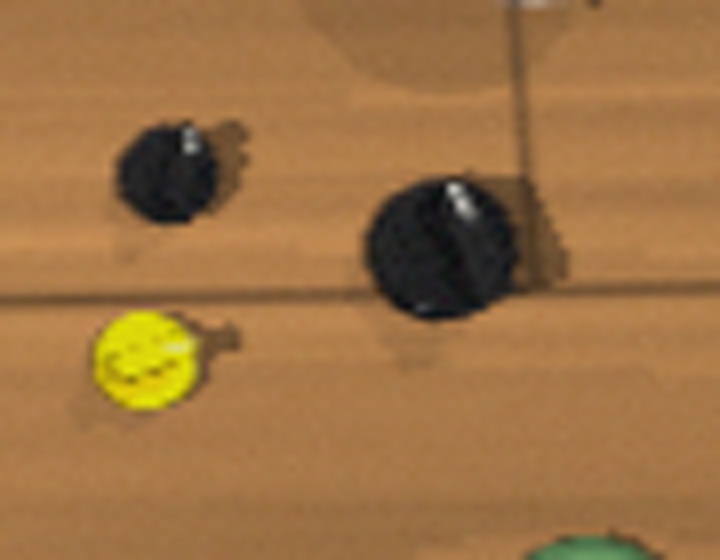

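The large black knob at crop (440,248) is confirmed. Its white line at (460,198) shows +x pointing up and slightly left in the image, a yaw of about 0.33 rad. Next I'll compute the approach to the fin.

```bash
cat >> h.py <<'E'
def down(yaw):  # tool x at yaw, z down
    c,s=np.cos(yaw),np.sin(yaw); return np.array([[c,s,0],[s,-c,0],[0,0,-1.]])
def plan(p,yaw):
    s=get_state(); M=rot(s["tcp_rot"]); d=M.T@(np.array(p)-s["ee_pos"])/.3
    r=R.from_matrix(M.T@down(yaw)).as_rotvec()/np.pi
    print("at",s["ee_pos"].round(4),"yaw",np.arctan2(M[1,0],M[0,0]).round(4),"F",s["force"].round(1),"t",round(s["t"],2),"w",round(s["gripper_width"],4))
    print("t",d.round(4),"r",r.round(4))
E
python3 - <<'E'
from h import *
import pickle; a,b=pickle.load(open("im0.pkl","rb"))
for C in(cloud(a),cloud(b)):
    m=(abs(C[...,0]-.62)<.22)&(abs(C[...,1]-.11)<.26)&(abs(C[...,2]-.07)<.005)
    print(cv2.minAreaRect(C[m][:,:2].astype(np.float32)*1000))
plan([.523,.167,.17],.038)
E
```

```text
((628.1597290039062, 118.131591796875), (319.2035217285156, 359.2174377441406), 2.308948040008545)
((632.42724609375, 117.8613052368164), (319.36212158203125, 363.2576599121094), 2.0453171730041504)
at [ 0.1847 -0.5175  0.1741] yaw 0.3428 F [ 0.6 -0.1  0. ] t 0.1 w 0.0942
t [ 1.8289 -1.7697  0.0176] r [-0.0006  0.      0.097 ]
```

```bash
python3 -m pendant '[{"tx":0.915,"ty":-0.885,"tz":0,"rz":0,"grip":1},{"tx":0.915,"ty":-0.885,"tz":0,"rz":0,"grip":1},{"tx":0.915,"ty":-0.885,"tz":0,"rz":0,"grip":1},{"tx":0.915,"ty":-0.885,"tz":0,"rz":0,"grip":1},{"tx":0.915,"ty":-0.885,"tz":0,"rz":0.097,"grip":0},{"tx":0.915,"ty":-0.885,"tz":0,"rz":0.097,"grip":0},{"tx":0.915,"ty":-0.885,"tz":0,"rz":0.097,"grip":0},{"tx":0.915,"ty":-0.885,"tz":0,"rz":0.097,"grip":0},{"tx":0.915,"ty":-0.885,"tz":0,"rz":0.097,"grip":0},{"tx":0.915,"ty":-0.885,"tz":0,"rz":0.097,"grip":0}]' 20
python3 -c "
from h import *
plan([.523,.167,.165],.038)"
```

```text
at [ 0.1847 -0.5175  0.1741] yaw 0.3428 F [ 0.6 -0.1  0. ] t 0.1 w 0.0942
t [ 1.8289 -1.7697  0.0343] r [-0.0006  0.      0.097 ]invalid input at $[0]: expected keys tx, ty, tz, rx, ry, rz, grip
```

All keys are needed in every row.

```bash
python3 -m pendant '[{"tx":0.915,"ty":-0.885,"tz":0,"rx":0,"ry":0,"rz":0,"grip":1},{"tx":0.915,"ty":-0.885,"tz":0,"rx":0,"ry":0,"rz":0,"grip":1},{"tx":0.915,"ty":-0.885,"tz":0,"rx":0,"ry":0,"rz":0,"grip":1},{"tx":0.915,"ty":-0.885,"tz":0,"rx":0,"ry":0,"rz":0,"grip":1},{"tx":0.915,"ty":-0.885,"tz":0,"rx":0,"ry":0,"rz":0.097,"grip":0},{"tx":0.915,"ty":-0.885,"tz":0,"rx":0,"ry":0,"rz":0.097,"grip":0},{"tx":0.915,"ty":-0.885,"tz":0,"rx":0,"ry":0,"rz":0.097,"grip":0},{"tx":0.915,"ty":-0.885,"tz":0,"rx":0,"ry":0,"rz":0.097,"grip":0},{"tx":0.915,"ty":-0.885,"tz":0,"rx":0,"ry":0,"rz":0.097,"grip":0},{"tx":0.915,"ty":-0.885,"tz":0,"rx":0,"ry":0,"rz":0.097,"grip":0}]' 20
python3 -c "
from h import *
plan([.523,.167,.165],.038)"
```

```text
t: 1.35
ee_pos: [0.3537, -0.1766, 0.175]
tcp_rot: [0.0, 1.0, 0.018, -0.0]
force: [0.1, 0.3, -0.9]
gripper_width: 0.047
finger_force: 0.0
at [ 0.3537 -0.1766  0.175 ] yaw 0.0363 F [ 0.1  0.3 -0.9] t 1.35 w 0.047
t [ 0.6054 -1.1242  0.0328] r [ 0.      0.0002 -0.0006]
```

```bash
python3 -m pendant '[{"tx":0.605,"ty":-1,"tz":0.03,"rx":0,"ry":0,"rz":0,"grip":0.2},{"tx":0.605,"ty":-1,"tz":0.03,"rx":0,"ry":0,"rz":0,"grip":0.2},{"tx":0.605,"ty":-1,"tz":0.03,"rx":0,"ry":0,"rz":0,"grip":0.2},{"tx":0.605,"ty":-1,"tz":0.03,"rx":0,"ry":0,"rz":0,"grip":0.2},{"tx":0.605,"ty":-1,"tz":0.03,"rx":0,"ry":0,"rz":0,"grip":0.2},{"tx":0.605,"ty":-1,"tz":0.03,"rx":0,"ry":0,"rz":0,"grip":0.2},{"tx":0.605,"ty":-1,"tz":0.03,"rx":0,"ry":0,"rz":0,"grip":0.2},{"tx":0.605,"ty":-1,"tz":0.03,"rx":0,"ry":0,"rz":0,"grip":0.2},{"tx":0.605,"ty":-1,"tz":0.03,"rx":0,"ry":0,"rz":0,"grip":0.2},{"tx":0.605,"ty":-1,"tz":0.03,"rx":0,"ry":0,"rz":0,"grip":0.2}]'
python3 -c "
from h import *
plan([.523,.167,.119],.038)"
```

```text
t: 2.6
ee_pos: [0.524, 0.1298, 0.1666]
tcp_rot: [0.0, 1.0, 0.018, 0.0]
force: [0.3, 1.1, 0.1]
gripper_width: 0.0564
finger_force: 0.0
at [0.524  0.1298 0.1666] yaw 0.0362 F [0.3 1.1 0.1] t 2.6 w 0.0564
t [ 0.001  -0.124   0.1586] r [ 0.     -0.0002 -0.0006]
```

```bash
python3 -m pendant '[{"tx":0,"ty":-0.125,"tz":0,"rx":0,"ry":0,"rz":0,"grip":0.2},{"tx":0,"ty":-0.125,"tz":0.08,"rx":0,"ry":0,"rz":0,"grip":0.2},{"tx":0,"ty":-0.125,"tz":0.158,"rx":0,"ry":0,"rz":0,"grip":0.2},{"tx":0,"ty":-0.125,"tz":0.158,"rx":0,"ry":0,"rz":0,"grip":0.2},{"tx":0,"ty":-0.125,"tz":0.158,"rx":0,"ry":0,"rz":0,"grip":-1},{"tx":0,"ty":-0.125,"tz":0.158,"rx":0,"ry":0,"rz":0,"grip":-1},{"tx":0,"ty":-0.125,"tz":0.158,"rx":0,"ry":0,"rz":0,"grip":-1},{"tx":0,"ty":-0.125,"tz":0.158,"rx":0,"ry":0,"rz":0,"grip":-1},{"tx":0,"ty":-0.125,"tz":0.158,"rx":0,"ry":0,"rz":0,"grip":-1},{"tx":0,"ty":-0.125,"tz":0.158,"rx":0,"ry":0,"rz":0,"grip":-1}]' 20
python3 -c "
from h import *
plan([.523,.167,.119],.038)"
```

```text
t: 3.85
ee_pos: [0.5227, 0.1685, 0.1187]
tcp_rot: [0.0, 1.0, 0.019, -0.0]
force: [-0.5, -0.4, 0.8]
gripper_width: 0.0017
finger_force: 0.0
at [0.5227 0.1685 0.1187] yaw 0.0381 F [-0.5 -0.4  0.8] t 3.85 w 0.0017
t [ 0.0009  0.005  -0.0009] r [0. 0. 0.]
```

```bash
python3 - <<'E'
from h import *
b=get_image("scene");save(b,"s1.png",(220,100,400,235),4)
E
```

```text
(no output)
```

View pics/s1.png

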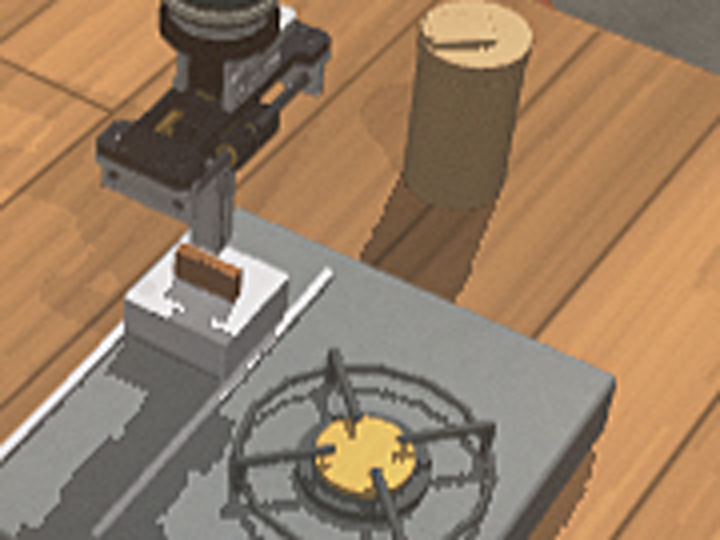

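The fin, at crop (208,272), is on the -y side of the closed fingers, which stand just behind it at (210,235). I can push the guard open with them directly.

```bash
python3 -m pendant '[{"tx":0,"ty":0.04,"tz":0,"rx":0,"ry":0,"rz":0,"grip":-1},{"tx":0,"ty":0.08,"tz":0,"rx":0,"ry":0,"rz":0,"grip":-1},{"tx":0,"ty":0.12,"tz":0,"rx":0,"ry":0,"rz":0,"grip":-1},{"tx":0,"ty":0.16,"tz":0,"rx":0,"ry":0,"rz":0,"grip":-1},{"tx":0,"ty":0.2,"tz":0,"rx":0,"ry":0,"rz":0,"grip":-1},{"tx":0,"ty":0.24,"tz":0,"rx":0,"ry":0,"rz":0,"grip":-1},{"tx":0,"ty":0.28,"tz":0,"rx":0,"ry":0,"rz":0,"grip":-1},{"tx":0,"ty":0.31,"tz":0,"rx":0,"ry":0,"rz":0,"grip":-1},{"tx":0,"ty":0.33,"tz":0,"rx":0,"ry":0,"rz":0,"grip":-1},{"tx":0,"ty":0.33,"tz":0,"rx":0,"ry":0,"rz":0,"grip":-1}]'
python3 - <<'E'
from h import *
plan([.528,.06,.119],.038)
C=cloud(get_image("scene"))
m=(abs(C[...,0]-.525)<.05)&(abs(C[...,1]-.06)<.12)&(abs(C[...,2]-.112)<.003)
print(m.sum(),cv2.minAreaRect(C[m][:,:2].astype(np.float32)*1000))
E
```

```text
t: 5.15
ee_pos: [0.5265, 0.0692, 0.1188]
tcp_rot: [-0.0, 1.0, 0.019, 0.0]
force: [0.7, 0.1, 0.5]
gripper_width: 0.0007
finger_force: 0.0
at [0.5265 0.0692 0.1188] yaw 0.0376 F [0.7 0.1 0.5] t 5.15 w 0.0007
t [ 0.0039  0.031  -0.0008] r [-0.     -0.     -0.0001]
258 ((525.7736206054688, 151.33547973632812), (86.70060729980469, 56.5312385559082), 0.29871228337287903)
```

```bash
python3 - <<'E'
from h import *
b=get_image("scene");a=get_image("top")
p=b["pixels"][100:235,220:400,::-1];q=a["pixels"][180:250,175:320,::-1]
p=cv2.resize(p,(600,450));q=cv2.resize(q,(600,290))
cv2.imwrite("pics/s2.png",cv2.resize(np.vstack([p,q]),(480,592)))
C=cloud(b);m=(abs(C[...,0]-.525)<.06)&(abs(C[...,1]-.15)<.2)&(C[...,2]>.128)&(C[...,2]<.15)
T=C[m]; h=np.histogram(T[:,1],bins=np.arange(-.05,.3,.01));print(list(zip(h[1].round(2),h[0])))
E
```

```text
[(np.float64(-0.05), np.int64(0)), (np.float64(-0.04), np.int64(0)), (np.float64(-0.03), np.int64(0)), (np.float64(-0.02), np.int64(0)), (np.float64(-0.01), np.int64(0)), (np.float64(0.0), np.int64(0)), (np.float64(0.01), np.int64(0)), (np.float64(0.02), np.int64(0)), (np.float64(0.03), np.int64(0)), (np.float64(0.04), np.int64(0)), (np.float64(0.05), np.int64(0)), (np.float64(0.06), np.int64(0)), (np.float64(0.07), np.int64(1)), (np.float64(0.08), np.int64(0)), (np.float64(0.09), np.int64(0)), (np.float64(0.1), np.int64(0)), (np.float64(0.11), np.int64(0)), (np.float64(0.12), np.int64(0)), (np.float64(0.13), np.int64(0)), (np.float64(0.14), np.int64(0)), (np.float64(0.15), np.int64(3)), (np.float64(0.16), np.int64(78)), (np.float64(0.17), np.int64(13)), (np.float64(0.18), np.int64(0)), (np.float64(0.19), np.int64(0)), (np.float64(0.2), np.int64(0)), (np.float64(0.21), np.int64(0)), (np.float64(0.22), np.int64(0)), (np.float64(0.23), np.int64(0)), (np.float64(0.24), np.int64(0)), (np.float64(0.25), np.int64(0)), (np.float64(0.26), np.int64(0)), (np.float64(0.27), np.int64(0)), (np.float64(0.28), np.int64(0))]
```

View pics/s2.png

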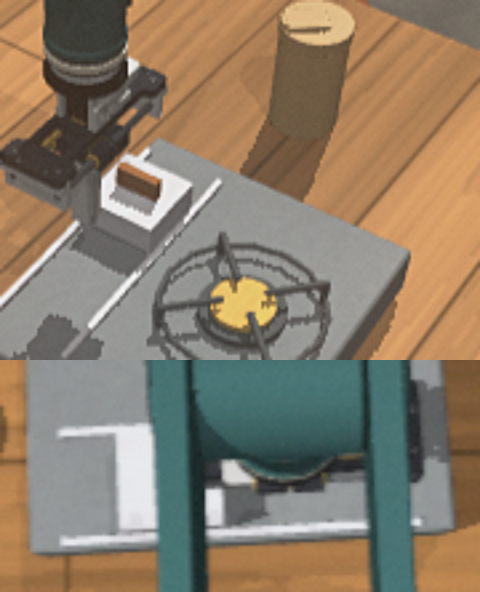

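```bash
python3 - <<'E'
from h import *
for n in("scene","top"):
    im=get_image(n);C=cloud(im);print(n)
    m=(abs(C[...,0]-.5)<.1)&(abs(C[...,1]-.069)<.035)&(C[...,2]>.10)&(C[...,2]<.23)
    T=C[m]
    for z in np.arange(.10,.23,.01):
        t=T[abs(T[:,2]-z-.005)<.005]
        if len(t): print(z.round(3),len(t),t[:,:2].min(0).round(3),t[:,:2].max(0).round(3))
K=b=get_image("scene")
M=rot(b["orientation"]);p=M.T@(get_state()["ee_pos"]-b["eye"]);k=b["camera_matrix"]@p;print("tcp px",k[:2]/k[2],p[2], "depth there",b["depth"][int(k[1]/k[2])-8:int(k[1]/k[2])+9:4,int(k[0]/k[2])])
E
```

```text
scene
0.15 11 [0.527 0.06 ] [0.54  0.077]
0.16 25 [0.521 0.056] [0.54  0.083]
0.17 33 [0.521 0.055] [0.541 0.082]
0.18 27 [0.524 0.055] [0.54  0.083]
0.19 33 [0.523 0.056] [0.54  0.081]
0.2 28 [0.526 0.057] [0.54  0.081]
0.21 20 [0.534 0.055] [0.54  0.079]
0.22 8 [0.538 0.057] [0.539 0.074]
top
tcp px [250.95763134 190.67150629] 1.333027738795155 depth there [1.2953243 1.4123396 1.3946477 1.388172  1.3769392]
```

Picture: the fin at (138,180) hasn't moved, and the fingertips at about (85,225) are well above the hood. Depth puts the real fingertips at z≈0.153, while the reported TCP is 0.119. The state's z therefore reads about 34 mm low at the tip, which is why the fingers closed in the air over the fin. I'll correct for it: go back behind the fin, then down.

```bash
python3 -m pendant '[{"tx":0.01,"ty":-0.2,"tz":0,"rx":0,"ry":0,"rz":0,"grip":-1},{"tx":0.01,"ty":-0.4,"tz":0,"rx":0,"ry":0,"rz":0,"grip":-1},{"tx":0.01,"ty":-0.45,"tz":0,"rx":0,"ry":0,"rz":0,"grip":-1},{"tx":0.01,"ty":-0.45,"tz":0,"rx":0,"ry":0,"rz":0,"grip":-1},{"tx":0.01,"ty":-0.45,"tz":0.02,"rx":0,"ry":0,"rz":0,"grip":-1},{"tx":0.01,"ty":-0.45,"tz":0.04,"rx":0,"ry":0,"rz":0,"grip":-1},{"tx":0.01,"ty":-0.45,"tz":0.06,"rx":0,"ry":0,"rz":0,"grip":-1},{"tx":0.01,"ty":-0.45,"tz":0.08,"rx":0,"ry":0,"rz":0,"grip":-1},{"tx":0.01,"ty":-0.45,"tz":0.1,"rx":0,"ry":0,"rz":0,"grip":-1},{"tx":0.01,"ty":-0.45,"tz":0.1,"rx":0,"ry":0,"rz":0,"grip":-1}]'
python3 - <<'E'
from h import *
plan([.528,.06,.09],.038)
C=cloud(get_image("scene"));y=get_state()["ee_pos"][1]
for lo,hi in((.515,.56),):
    m=(abs(C[...,0]-.537)<.02)&(abs(C[...,1]-y)<.02)&(C[...,2]>.114)&(C[...,2]<.2);print(np.sort(C[m][:,2])[:10].round(3))
E
```

```text
t: 6.7
ee_pos: [0.5238, 0.2044, 0.0879]
tcp_rot: [0.0, 1.0, 0.019, -0.001]
force: [-0.7, -0.5, 1.2]
gripper_width: 0.0
finger_force: 0.0
at [0.5238 0.2044 0.0879] yaw 0.0381 F [-0.7 -0.5  1.2] t 6.7 w 0.0
t [-0.0044  0.4814 -0.0068] r [0.0001 0.0005 0.    ]
[0.114 0.114 0.114 0.114 0.114 0.114 0.114 0.115 0.115 0.115]
```

```bash
python3 -m pendant '[{"tx":0,"ty":0.06,"tz":0,"rx":0,"ry":0,"rz":0,"grip":-1},{"tx":0,"ty":0.12,"tz":0,"rx":0,"ry":0,"rz":0,"grip":-1},{"tx":0,"ty":0.18,"tz":0,"rx":0,"ry":0,"rz":0,"grip":-1},{"tx":0,"ty":0.24,"tz":0,"rx":0,"ry":0,"rz":0,"grip":-1},{"tx":0,"ty":0.3,"tz":0,"rx":0,"ry":0,"rz":0,"grip":-1},{"tx":0,"ty":0.35,"tz":0,"rx":0,"ry":0,"rz":0,"grip":-1},{"tx":0,"ty":0.4,"tz":0,"rx":0,"ry":0,"rz":0,"grip":-1},{"tx":0,"ty":0.43,"tz":0,"rx":0,"ry":0,"rz":0,"grip":-1},{"tx":0,"ty":0.45,"tz":0,"rx":0,"ry":0,"rz":0,"grip":-1},{"tx":0,"ty":0.455,"tz":0,"rx":0,"ry":0,"rz":0,"grip":-1}]'

```

```text
t: 8.0
ee_pos: [0.5295, 0.0679, 0.0888]
tcp_rot: [0.0, 1.0, 0.019, -0.0]
force: [1.0, 2.0, 1.0]
gripper_width: 0.0006
finger_force: 0.8
```

Friction is about 2 N in y, so it's sliding. I'll creep to the stop.

```bash
python3 -m pendant '[{"tx":0,"ty":0.005,"tz":0,"rx":0,"ry":0,"rz":0,"grip":-1},{"tx":0,"ty":0.01,"tz":0,"rx":0,"ry":0,"rz":0,"grip":-1},{"tx":0,"ty":0.015,"tz":0,"rx":0,"ry":0,"rz":0,"grip":-1},{"tx":0,"ty":0.02,"tz":0,"rx":0,"ry":0,"rz":0,"grip":-1},{"tx":0,"ty":0.023,"tz":0,"rx":0,"ry":0,"rz":0,"grip":-1},{"tx":0,"ty":0.023,"tz":0,"rx":0,"ry":0,"rz":0,"grip":-1},{"tx":0,"ty":0.023,"tz":0,"rx":0,"ry":0,"rz":0,"grip":-1},{"tx":0,"ty":0.023,"tz":0,"rx":0,"ry":0,"rz":0,"grip":-1},{"tx":0,"ty":0.023,"tz":0,"rx":0,"ry":0,"rz":0,"grip":-1},{"tx":0,"ty":0.023,"tz":0,"rx":0,"ry":0,"rz":0,"grip":-1}]'

```

```text
t: 9.25
ee_pos: [0.5296, 0.0632, 0.0888]
tcp_rot: [-0.002, 1.0, 0.02, -0.0]
force: [-1.0, 6.2, 1.0]
gripper_width: 0.0005
finger_force: 3.0
```

```bash
python3 -m pendant '[{"tx":0,"ty":0.005,"tz":0,"rx":0,"ry":0,"rz":0,"grip":-1},{"tx":0,"ty":0.01,"tz":0,"rx":0,"ry":0,"rz":0,"grip":-1},{"tx":0,"ty":0.015,"tz":0,"rx":0,"ry":0,"rz":0,"grip":-1},{"tx":0,"ty":0.015,"tz":0,"rx":0,"ry":0,"rz":0,"grip":-1},{"tx":0,"ty":0.015,"tz":0,"rx":0,"ry":0,"rz":0,"grip":-1},{"tx":0,"ty":0.015,"tz":0,"rx":0,"ry":0,"rz":0,"grip":-1},{"tx":0,"ty":0.015,"tz":0,"rx":0,"ry":0,"rz":0,"grip":-1},{"tx":0,"ty":0.015,"tz":0,"rx":0,"ry":0,"rz":0,"grip":-1},{"tx":0,"ty":0.015,"tz":0,"rx":0,"ry":0,"rz":0,"grip":-1},{"tx":0,"ty":0.015,"tz":0,"rx":0,"ry":0,"rz":0,"grip":-1}]'

```

```text
t: 10.5
ee_pos: [0.5296, 0.0634, 0.089]
tcp_rot: [-0.006, 1.0, 0.021, 0.0]
force: [0.4, 15.9, 1.8]
gripper_width: 0.0002
finger_force: 7.9
```

The guard is at its stop: 16 N with no movement. I'll back off, lift and head for the knob.

```bash
python3 -m pendant '[{"tx":0,"ty":-0.05,"tz":0,"rx":0,"ry":0,"rz":0,"grip":-1},{"tx":0,"ty":-0.05,"tz":-0.2,"rx":0,"ry":0,"rz":0,"grip":-1},{"tx":0,"ty":-0.05,"tz":-0.35,"rx":0,"ry":0,"rz":0,"grip":-1},{"tx":0,"ty":0,"tz":-0.35,"rx":0,"ry":0,"rz":0,"grip":-1},{"tx":0.1,"ty":1,"tz":-0.35,"rx":0,"ry":0,"rz":0,"grip":-1},{"tx":0.1,"ty":1,"tz":-0.35,"rx":0,"ry":0,"rz":-0.09,"grip":-0.2},{"tx":0.1,"ty":1,"tz":-0.35,"rx":0,"ry":0,"rz":-0.09,"grip":-0.2},{"tx":0.1,"ty":1,"tz":-0.35,"rx":0,"ry":0,"rz":-0.09,"grip":-0.2},{"tx":0.1,"ty":1,"tz":-0.35,"rx":0,"ry":0,"rz":-0.09,"grip":-0.2},{"tx":0.1,"ty":1,"tz":-0.35,"rx":0,"ry":0,"rz":-0.09,"grip":-0.2}]' 25
python3 - <<'E'
from h import *
plan([.565,-.29,.06],.33)
a=get_image("top");b=get_image("scene")
import pickle; pickle.dump((a,b),open("im1.pkl","wb"))
g=a["pixels"][185:245,180:320,::-1];g=cv2.resize(g,None,fx=5,fy=5,interpolation=cv2.INTER_CUBIC)
cv2.imwrite("pics/t3.png",g)
C=cloud(a)
m=(abs(C[...,0]-.524)<.06)&(abs(C[...,1]-.19)<.06)&(C[...,2]>.094)&(C[...,2]<.106);print("tip",m.sum(),C[m].mean(0))
m=(abs(C[...,0]-.524)<.06)&(abs(C[...,1]-.19)<.06)&(C[...,2]>.075)&(C[...,2]<.09);print("tab",m.sum(),C[m].mean(0) if m.any() else 0)
m=(abs(C[...,0]-.527)<.08)&(abs(C[...,1]-.04)<.09)&(abs(C[...,2]-.112)<.003);print("hood",m.sum(),cv2.minAreaRect(C[m][:,:2].astype(np.float32)*1000))
E
```

```text
t: 11.75
ee_pos: [0.5693, -0.2465, 0.19]
tcp_rot: [-0.001, 0.988, 0.156, -0.003]
force: [0.8, -0.5, 0.7]
gripper_width: 0.0376
finger_force: 0.0
at [ 0.5693 -0.2465  0.19  ] yaw 0.3139 F [ 0.8 -0.5  0.7] t 11.75 w 0.0376
t [-0.0561  0.1344  0.4334] r [-0.0007  0.0018 -0.0051]
tip 19 [0.51828918 0.18224586 0.09943496]
tab 196 [0.51824199 0.18889012 0.07738078]
hood 827 ((526.3195190429688, 44.20048522949219), (83.9959716796875, 83.91329193115234), 2.4484217166900635)
```

View pics/t3.png

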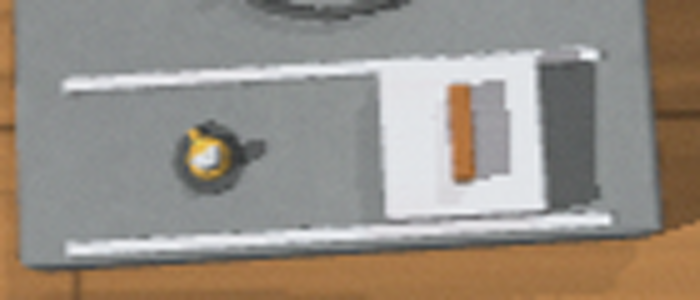

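Guard fully open: hood at (462,140), bare spindle at (207,155), brass tab pointing up-left at (192,133). I'll refine the flat's direction from both cameras.

```bash
python3 - <<'E'
from h import *
import pickle; a,b=pickle.load(open("im1.pkl","rb"))
S0=np.array([.5207,.1841])
for n,im in(("top",a),("scene",b)):
    C=cloud(im);M=rot(im["orientation"]);K=im["camera_matrix"]
    def proj(p): k=K@(M.T@(np.array(p)-im["eye"]));return k[:2]/k[2]
    print(n,"tip px",proj([*S0,.1]).round(1),"base",proj([*S0,.08]).round(1),"fx",K[0,0])
    h=cv2.cvtColor(im["pixels"],cv2.COLOR_RGB2HSV)
    near=(np.hypot(C[...,0]-S0[0],C[...,1]-S0[1])<.022)
    br=near&(h[...,1]>110)&(h[...,0]>10)&(h[...,0]<35)&(h[...,2]>80)
    v,u=np.nonzero(br)
    for x,y in zip(u,v):
        p=C[y,x]; d=p[:2]-S0; print((x,y),p.round(4),"r",round(np.hypot(*d)*1e3,1),"ang",round(np.degrees(np.arctan2(d[1],d[0])))) if np.hypot(*d)>.011 else 0
    t=C[near&(C[...,2]>.096)&(C[...,2]<.104)]; print("tip",len(t),t.mean(0).round(4),t[:,:2].min(0),t[:,:2].max(0))
    v0,u0=proj([*S0,.09])[::-1].astype(int)
    save(im,"z_%s.png"%n,(u0-16,v0-14,u0+16,v0+14),12)
x=[cv2.imread("pics/z_%s.png"%n) for n in("top","scene")];cv2.imwrite("pics/z.png",np.hstack(x))
E
```

```text
top tip px [219.9 215.4] base [220.8 216.1] fx 355.2062350421527
(np.int64(218), np.int64(211)) [0.5351 0.192  0.0796] r 16.5 ang 29
(np.int64(219), np.int64(211)) [0.536  0.1903 0.0714] r 16.6 ang 22
(np.int64(218), np.int64(212)) [0.5323 0.192  0.0797] r 14.1 ang 34
(np.int64(219), np.int64(212)) [0.5324 0.1894 0.0785] r 12.8 ang 24
(np.int64(220), np.int64(212)) [0.5332 0.1875 0.0715] r 12.9 ang 15
(np.int64(221), np.int64(212)) [0.533  0.1846 0.0722] r 12.3 ang 2
(np.int64(224), np.int64(213)) [0.5302 0.1763 0.0712] r 12.3 ang -39
(np.int64(225), np.int64(215)) [0.5244 0.1734 0.0719] r 11.3 ang -71
(np.int64(225), np.int64(217)) [0.5186 0.1731 0.0745] r 11.2 ang -101
(np.int64(225), np.int64(218)) [0.5161 0.1736 0.0711] r 11.5 ang -114
tip 17 [0.518  0.183  0.0999] [0.51333861 0.17794686] [0.52448924 0.18922375]
scene tip px [273.4 171.1] base [273.2 176.1] fx 496.8651539414469
(np.int64(277), np.int64(174)) [0.5193 0.2059 0.0704] r 21.9 ang 94
(np.int64(277), np.int64(175)) [0.5266 0.1949 0.0792] r 12.3 ang 62
(np.int64(277), np.int64(176)) [0.5316 0.1873 0.0841] r 11.3 ang 17
(
[... 470 characters left out ...]
ang 32
(np.int64(279), np.int64(177)) [0.5376 0.1888 0.0825] r 17.5 ang 16
(np.int64(280), np.int64(177)) [0.5398 0.1906 0.0824] r 20.2 ang 19
(np.int64(277), np.int64(178)) [0.5344 0.1835 0.0808] r 13.7 ang -3
(np.int64(271), np.int64(179)) [0.5215 0.1721 0.0782] r 12.0 ang -86
(np.int64(275), np.int64(179)) [0.5316 0.1776 0.0798] r 12.7 ang -31
(np.int64(276), np.int64(179)) [0.5337 0.1795 0.0795] r 13.8 ang -19
(np.int64(277), np.int64(179)) [0.534  0.1844 0.0758] r 13.3 ang 1
(np.int64(274), np.int64(180)) [0.5294 0.1759 0.0758] r 12.0 ang -43
(np.int64(276), np.int64(180)) [0.5348 0.1781 0.0773] r 15.3 ang -23
tip 11 [0.5214 0.1815 0.0998] [0.51363078 0.1764708 ] [0.52798543 0.18854338]
```

View pics/z.png

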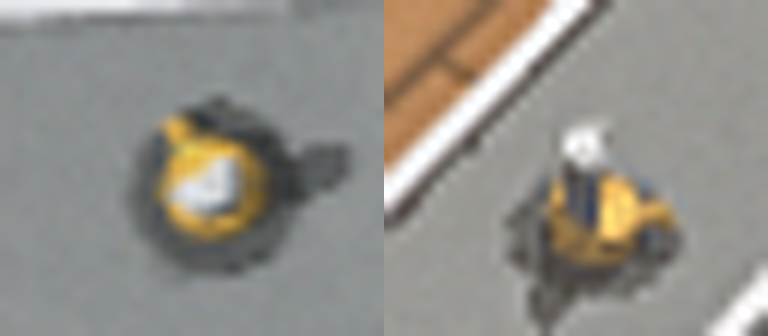

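The tab and flat face about 31° (0.54 rad), from both views. The spindle axis is at about (0.5207, 0.1841) in the top-camera frame. Now descend over the knob.

```bash
python3 -c "
from h import *
plan([.5645,-.29,.03],.33)"
```

```text
at [ 0.5701 -0.2425  0.1915] yaw 0.3188 F [-0.9  0.9  1.1] t 11.85 w 0.0376
t [-0.0656  0.1458  0.5383] r [-0.0008  0.001  -0.0036]
```

```bash
python3 -m pendant '[{"tx":-0.065,"ty":0.145,"tz":0,"rx":0,"ry":0,"rz":-0.004,"grip":-0.1},{"tx":-0.065,"ty":0.145,"tz":0.2,"rx":0,"ry":0,"rz":-0.004,"grip":-0.1},{"tx":-0.065,"ty":0.145,"tz":0.4,"rx":0,"ry":0,"rz":-0.004,"grip":-0.1},{"tx":-0.065,"ty":0.145,"tz":0.538,"rx":0,"ry":0,"rz":-0.004,"grip":-0.1},{"tx":-0.065,"ty":0.145,"tz":0.538,"rx":0,"ry":0,"rz":-0.004,"grip":-0.1},{"tx":-0.065,"ty":0.145,"tz":0.538,"rx":0,"ry":0,"rz":-0.004,"grip":-0.1},{"tx":-0.065,"ty":0.145,"tz":0.538,"rx":0,"ry":0,"rz":-0.004,"grip":-0.1},{"tx":-0.065,"ty":0.145,"tz":0.538,"rx":0,"ry":0,"rz":-0.004,"grip":-0.1},{"tx":-0.065,"ty":0.145,"tz":0.538,"rx":0,"ry":0,"rz":-0.004,"grip":-0.1},{"tx":-0.065,"ty":0.145,"tz":0.538,"rx":0,"ry":0,"rz":-0.004,"grip":-0.1}]'
python3 - <<'E'
from h import *
plan([.5645,-.29,-.01],.33)
im=get_image("scene");C=cloud(im)
m=(np.hypot(C[...,0]-.5645,C[...,1]+.29)<.06)&(C[...,2]>.053)&(C[...,2]<.11)
T=C[m];
for z in np.arange(.053,.11,.006):
    t=T[abs(T[:,2]-z-.003)<.003]; print(z.round(3),len(t), *(t[:,:2].min(0).round(3),t[:,:2].max(0).round(3)) if len(t) else '')
save(im,"g.png",(120,240,250,370),4.5)
E
```

```text
t: 13.1
ee_pos: [0.5666, -0.2895, 0.0327]
tcp_rot: [0.0, 0.986, 0.166, 0.0]
force: [-0.2, 0.0, -0.5]
gripper_width: 0.0424
finger_force: 0.0
at [ 0.5666 -0.2895  0.0327] yaw 0.3332 F [-0.2  0.  -0.5] t 13.1 w 0.0424
t [-0.0072 -0.0008  0.1424] r [ 0.0001 -0.0001  0.001 ]
0.053 0
0.059 3 [ 0.561 -0.268] [ 0.569 -0.264]
0.065 10 [ 0.564 -0.308] [ 0.585 -0.261]
0.071 11 [ 0.563 -0.316] [ 0.59  -0.258]
0.077 16 [ 0.566 -0.319] [ 0.589 -0.255]
0.083 15 [ 0.566 -0.318] [ 0.589 -0.256]
0.089 8 [ 0.567 -0.318] [ 0.589 -0.263]
0.095 15 [ 0.566 -0.318] [ 0.588 -0.255]
0.101 15 [ 0.564 -0.319] [ 0.588 -0.255]
0.107 6 [ 0.569 -0.317] [ 0.588 -0.256]
```

View pics/g.png

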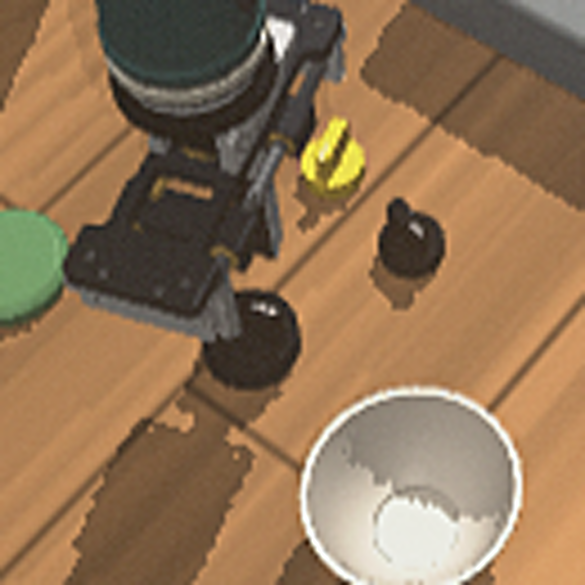

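The fingers straddle the large knob at (252,340), and the tip offset of about 33 mm shows up again. Descend along the bar's sides.

```bash
python3 -m pendant '[{"tx":-0.004,"ty":0,"tz":0.03,"rx":0,"ry":0,"rz":0,"grip":-0.1},{"tx":-0.004,"ty":0,"tz":0.06,"rx":0,"ry":0,"rz":0,"grip":-0.1},{"tx":-0.004,"ty":0,"tz":0.09,"rx":0,"ry":0,"rz":0,"grip":-0.1},{"tx":-0.004,"ty":0,"tz":0.11,"rx":0,"ry":0,"rz":0,"grip":-0.1},{"tx":-0.004,"ty":0,"tz":0.12,"rx":0,"ry":0,"rz":0,"grip":-0.1},{"tx":-0.004,"ty":0,"tz":0.125,"rx":0,"ry":0,"rz":0,"grip":-0.1},{"tx":-0.004,"ty":0,"tz":0.13,"rx":0,"ry":0,"rz":0,"grip":-0.1},{"tx":-0.004,"ty":0,"tz":0.135,"rx":0,"ry":0,"rz":0,"grip":-0.1},{"tx":-0.004,"ty":0,"tz":0.14,"rx":0,"ry":0,"rz":0,"grip":-0.1},{"tx":-0.004,"ty":0,"tz":0.14,"rx":0,"ry":0,"rz":0,"grip":-0.1}]'
```

```text
t: 14.4
ee_pos: [0.5653, -0.2897, -0.0097]
tcp_rot: [-0.0, 0.986, 0.166, -0.0]
force: [-0.3, 0.5, -0.4]
gripper_width: 0.0421
finger_force: 0.0
```

```bash
python3 -m pendant '[{"tx":0,"ty":0,"tz":0.003,"rx":0,"ry":0,"rz":0,"grip":-0.1},{"tx":0,"ty":0,"tz":0.006,"rx":0,"ry":0,"rz":0,"grip":-0.1},{"tx":0,"ty":0,"tz":0.006,"rx":0,"ry":0,"rz":0,"grip":-1},{"tx":0,"ty":0,"tz":0.006,"rx":0,"ry":0,"rz":0,"grip":-1},{"tx":0,"ty":0,"tz":0.006,"rx":0,"ry":0,"rz":0,"grip":-1},{"tx":0,"ty":0,"tz":0.006,"rx":0,"ry":0,"rz":0,"grip":-1},{"tx":0,"ty":0,"tz":0.006,"rx":0,"ry":0,"rz":0,"grip":-1},{"tx":0,"ty":0,"tz":0.006,"rx":0,"ry":0,"rz":0,"grip":-1},{"tx":0,"ty":0,"tz":0.006,"rx":0,"ry":0,"rz":0,"grip":-1},{"tx":0,"ty":0,"tz":0.006,"rx":0,"ry":0,"rz":0,"grip":-1}]' 30
python3 -c "
from h import *
plan([.522,.1845,.15],.54)"
```

```text
t: 15.65
ee_pos: [0.5657, -0.2897, -0.011]
tcp_rot: [0.0, 0.986, 0.166, 0.0]
force: [-0.2, 2.3, 5.0]
gripper_width: 0.014
finger_force: 31.2
at [ 0.5657 -0.2897 -0.011 ] yaw 0.3334 F [-0.2  2.3  5. ] t 15.65 w 0.014
t [ 0.38   -1.5412 -0.537 ] r [ 0.0002 -0.0002 -0.0658]
```

Gripped at 14.0 mm with 31 N. Lift and carry.

```bash
python3 -m pendant '[{"tx":0,"ty":0,"tz":-0.15,"rx":0,"ry":0,"rz":0,"grip":-1},{"tx":0,"ty":0,"tz":-0.35,"rx":0,"ry":0,"rz":0,"grip":-1},{"tx":0,"ty":0,"tz":-0.57,"rx":0,"ry":0,"rz":0,"grip":-1},{"tx":0,"ty":0,"tz":-0.57,"rx":0,"ry":0,"rz":0,"grip":-1},{"tx":0.38,"ty":-0.96,"tz":-0.57,"rx":0,"ry":0,"rz":0,"grip":-1},{"tx":0.38,"ty":-0.96,"tz":-0.57,"rx":0,"ry":0,"rz":0,"grip":-1},{"tx":0.38,"ty":-0.96,"tz":-0.57,"rx":0,"ry":0,"rz":-0.066,"grip":-1},{"tx":0.38,"ty":-0.96,"tz":-0.57,"rx":0,"ry":0,"rz":-0.066,"grip":-1},{"tx":0.38,"ty":-0.96,"tz":-0.57,"rx":0,"ry":0,"rz":-0.066,"grip":-1},{"tx":0.38,"ty":-0.96,"tz":-0.57,"rx":0,"ry":0,"rz":-0.066,"grip":-1}]' 30
python3 -c "
from h import *
plan([.5221,.1849,.13],.54)"
```

```text
t: 16.9
ee_pos: [0.5775, 0.0238, 0.1568]
tcp_rot: [-0.001, 0.963, 0.27, -0.002]
force: [0.0, 0.0, -0.7]
gripper_width: 0.0139
finger_force: 30.9
at [0.5775 0.0238 0.1568] yaw 0.5472 F [ 0.   0.  -0.7] t 16.9 w 0.0139
t [ 0.1219 -0.5543  0.0904] r [-0.0009  0.0011  0.0023]
```

```bash
python3 -m pendant '[{"tx":0.122,"ty":-0.554,"tz":0,"rx":0,"ry":0,"rz":0.002,"grip":-1},{"tx":0.122,"ty":-0.554,"tz":0,"rx":0,"ry":0,"rz":0.002,"grip":-1},{"tx":0.122,"ty":-0.554,"tz":0,"rx":0,"ry":0,"rz":0.002,"grip":-1},{"tx":0.122,"ty":-0.554,"tz":0,"rx":0,"ry":0,"rz":0.002,"grip":-1},{"tx":0.122,"ty":-0.554,"tz":0.09,"rx":0,"ry":0,"rz":0.002,"grip":-1},{"tx":0.122,"ty":-0.554,"tz":0.17,"rx":0,"ry":0,"rz":0.002,"grip":-1},{"tx":0.122,"ty":-0.554,"tz":0.17,"rx":0,"ry":0,"rz":0.002,"grip":-1},{"tx":0.122,"ty":-0.554,"tz":0.17,"rx":0,"ry":0,"rz":0.002,"grip":-1},{"tx":0.122,"ty":-0.554,"tz":0.17,"rx":0,"ry":0,"rz":0.002,"grip":-1},{"tx":0.122,"ty":-0.554,"tz":0.17,"rx":0,"ry":0,"rz":0.002,"grip":-1}]' 30
python3 - <<'E'
from h import *
plan([.5221,.1849,.10],.54)
im=get_image("scene");save(im,"k.png",(235,125,315,200),7)
E
```

```text
t: 18.15
ee_pos: [0.5254, 0.181, 0.1096]
tcp_rot: [0.0, 0.965, 0.264, 0.001]
force: [0.4, 0.5, -0.7]
gripper_width: 0.0138
finger_force: 30.9
at [0.5254 0.181  0.1096] yaw 0.5341 F [ 0.4  0.5 -0.7] t 18.15 w 0.0138
t [-0.003  -0.0169  0.0321] r [ 0.0003 -0.0006 -0.0019]
```

View pics/k.png

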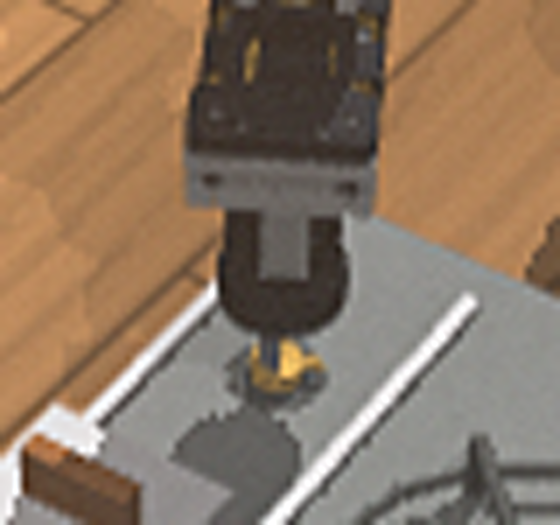

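The knob is held upright at (285,280), just above the spindle at (275,365). I'll correct by 5 mm and go down gently.

```bash
python3 -m pendant '[{"tx":-0.003,"ty":-0.017,"tz":0,"rx":0,"ry":0,"rz":-0.002,"grip":-1},{"tx":-0.003,"ty":-0.017,"tz":0,"rx":0,"ry":0,"rz":-0.002,"grip":-1},{"tx":-0.003,"ty":-0.017,"tz":0.02,"rx":0,"ry":0,"rz":-0.002,"grip":-1},{"tx":-0.003,"ty":-0.017,"tz":0.04,"rx":0,"ry":0,"rz":-0.002,"grip":-1},{"tx":-0.003,"ty":-0.017,"tz":0.05,"rx":0,"ry":0,"rz":-0.002,"grip":-1},{"tx":-0.003,"ty":-0.017,"tz":0.06,"rx":0,"ry":0,"rz":-0.002,"grip":-1},{"tx":-0.003,"ty":-0.017,"tz":0.065,"rx":0,"ry":0,"rz":-0.002,"grip":-1},{"tx":-0.003,"ty":-0.017,"tz":0.07,"rx":0,"ry":0,"rz":-0.002,"grip":-1},{"tx":-0.003,"ty":-0.017,"tz":0.075,"rx":0,"ry":0,"rz":-0.002,"grip":-1},{"tx":-0.003,"ty":-0.017,"tz":0.075,"rx":0,"ry":0,"rz":-0.002,"grip":-1}]' 30
python3 -c "
from h import *
plan([.5221,.1849,.086],.54);print(get_state()['torque'])"
```

```text
t: 19.45
ee_pos: [0.5213, 0.185, 0.086]
tcp_rot: [0.0, 0.964, 0.267, -0.0]
force: [-0.2, -0.0, -0.5]
gripper_width: 0.0135
finger_force: 30.9
at [0.5213 0.185  0.086 ] yaw 0.5407 F [-0.2 -0.  -0.5] t 19.45 w 0.0135
t [ 0.0022  0.0016 -0.0001] r [0.     0.0001 0.0002]
[ 0.0223239  -0.05430031 -0.02088398]
```

```bash
python3 -m pendant '[{"tx":0.001,"ty":0,"tz":0.003,"rx":0,"ry":0,"rz":0,"grip":-1},{"tx":0.001,"ty":0,"tz":0.006,"rx":0,"ry":0,"rz":0,"grip":-1},{"tx":0.001,"ty":0,"tz":0.009,"rx":0,"ry":0,"rz":0,"grip":-1},{"tx":0.001,"ty":0,"tz":0.012,"rx":0,"ry":0,"rz":0,"grip":-1},{"tx":0.001,"ty":0,"tz":0.015,"rx":0,"ry":0,"rz":0,"grip":-1},{"tx":0.001,"ty":0,"tz":0.017,"rx":0,"ry":0,"rz":0,"grip":-1},{"tx":0.001,"ty":0,"tz":0.017,"rx":0,"ry":0,"rz":0,"grip":-1},{"tx":0.001,"ty":0,"tz":0.017,"rx":0,"ry":0,"rz":0,"grip":-1},{"tx":0.001,"ty":0,"tz":0.017,"rx":0,"ry":0,"rz":0,"grip":-1},{"tx":0.001,"ty":0,"tz":0.017,"rx":0,"ry":0,"rz":0,"grip":-1}]' 30
python3 -c "
from h import *
plan([.5221,.1849,.074],.54);print(get_state()['torque'])"
```

```text
t: 20.7
ee_pos: [0.5216, 0.1851, 0.081]
tcp_rot: [0.0, 0.964, 0.267, 0.0]
force: [0.3, -0.0, -0.4]
gripper_width: 0.0138
finger_force: 30.9
at [0.5216 0.1851 0.081 ] yaw 0.5407 F [ 0.3 -0.  -0.4] t 20.7 w 0.0138
t [0.0009 0.0015 0.0233] r [ 0.     -0.      0.0002]
[-0.00846524 -0.00537841  0.01959893]
```

No resistance at 8 mm past the tip, so the hole is on the spindle. Continue to home.

```bash
python3 -m pendant '[{"tx":0,"ty":0,"tz":0.004,"rx":0,"ry":0,"rz":0,"grip":-1},{"tx":0,"ty":0,"tz":0.008,"rx":0,"ry":0,"rz":0,"grip":-1},{"tx":0,"ty":0,"tz":0.012,"rx":0,"ry":0,"rz":0,"grip":-1},{"tx":0,"ty":0,"tz":0.015,"rx":0,"ry":0,"rz":0,"grip":-1},{"tx":0,"ty":0,"tz":0.018,"rx":0,"ry":0,"rz":0,"grip":-1},{"tx":0,"ty":0,"tz":0.02,"rx":0,"ry":0,"rz":0,"grip":-1},{"tx":0,"ty":0,"tz":0.022,"rx":0,"ry":0,"rz":0,"grip":-1},{"tx":0,"ty":0,"tz":0.024,"rx":0,"ry":0,"rz":0,"grip":-1},{"tx":0,"ty":0,"tz":0.024,"rx":0,"ry":0,"rz":0,"grip":-1},{"tx":0,"ty":0,"tz":0.024,"rx":0,"ry":0,"rz":0,"grip":-1}]' 40
python3 -c "
from h import *
plan([.5221,.1849,.068],.54);print(get_state()['torque'])"
```

```text
t: 21.95
ee_pos: [0.5217, 0.1852, 0.074]
tcp_rot: [0.0, 0.964, 0.267, 0.0]
force: [-0.3, 0.3, 0.9]
gripper_width: 0.0138
finger_force: 41.1
at [0.5217 0.1852 0.074 ] yaw 0.5407 F [-0.3  0.3  0.9] t 21.95 w 0.0138
t [0.0007 0.0015 0.02  ] r [ 0.0001 -0.0001  0.0002]
[-0.0627828   0.09035825 -0.05352574]
```

```bash
python3 -m pendant '[{"tx":0,"ty":0,"tz":0.002,"rx":0,"ry":0,"rz":0,"grip":-1},{"tx":0,"ty":0,"tz":0.004,"rx":0,"ry":0,"rz":0,"grip":-1},{"tx":0,"ty":0,"tz":0.006,"rx":0,"ry":0,"rz":0,"grip":-1},{"tx":0,"ty":0,"tz":0.008,"rx":0,"ry":0,"rz":0,"grip":-1},{"tx":0,"ty":0,"tz":0.01,"rx":0,"ry":0,"rz":0,"grip":-1},{"tx":0,"ty":0,"tz":0.012,"rx":0,"ry":0,"rz":0,"grip":-1},{"tx":0,"ty":0,"tz":0.014,"rx":0,"ry":0,"rz":0,"grip":-1},{"tx":0,"ty":0,"tz":0.016,"rx":0,"ry":0,"rz":0,"grip":-1},{"tx":0,"ty":0,"tz":0.016,"rx":0,"ry":0,"rz":0,"grip":-1},{"tx":0,"ty":0,"tz":0.016,"rx":0,"ry":0,"rz":0,"grip":-1}]' 40

```

```text
t: 23.2
ee_pos: [0.5218, 0.1852, 0.0696]
tcp_rot: [0.0, 0.964, 0.267, 0.0]
force: [-2.8, -0.9, 5.6]
gripper_width: 0.0139
finger_force: 41.4
```

The force follows the spring: 5.6 N, pressed about 4 mm. Continue past the stop.

```bash
python3 -m pendant '[{"tx":0,"ty":0,"tz":0.002,"rx":0,"ry":0,"rz":0,"grip":-1},{"tx":0,"ty":0,"tz":0.004,"rx":0,"ry":0,"rz":0,"grip":-1},{"tx":0,"ty":0,"tz":0.006,"rx":0,"ry":0,"rz":0,"grip":-1},{"tx":0,"ty":0,"tz":0.008,"rx":0,"ry":0,"rz":0,"grip":-1},{"tx":0,"ty":0,"tz":0.01,"rx":0,"ry":0,"rz":0,"grip":-1},{"tx":0,"ty":0,"tz":0.012,"rx":0,"ry":0,"rz":0,"grip":-1},{"tx":0,"ty":0,"tz":0.014,"rx":0,"ry":0,"rz":0,"grip":-1},{"tx":0,"ty":0,"tz":0.014,"rx":0,"ry":0,"rz":0,"grip":-1},{"tx":0,"ty":0,"tz":0.014,"rx":0,"ry":0,"rz":0,"grip":-1},{"tx":0,"ty":0,"tz":0.014,"rx":0,"ry":0,"rz":0,"grip":-1}]' 40

```

```text
t: 24.45
ee_pos: [0.522, 0.1852, 0.0678]
tcp_rot: [0.0, 0.964, 0.267, 0.001]
force: [-6.2, -0.9, 14.9]
gripper_width: 0.0136
finger_force: 41.9
```

Travel has ended, and 14.9 N exceeds the spring's 9 N. I'll add margin and relieve a little of the side load.

```bash
python3 -m pendant '[{"tx":-0.001,"ty":-0.001,"tz":0.002,"rx":0,"ry":0,"rz":0,"grip":-1},{"tx":-0.002,"ty":-0.001,"tz":0.004,"rx":0,"ry":0,"rz":0,"grip":-1},{"tx":-0.003,"ty":-0.002,"tz":0.006,"rx":0,"ry":0,"rz":0,"grip":-1},{"tx":-0.003,"ty":-0.002,"tz":0.008,"rx":0,"ry":0,"rz":0,"grip":-1},{"tx":-0.003,"ty":-0.002,"tz":0.008,"rx":0,"ry":0,"rz":0,"grip":-1},{"tx":-0.003,"ty":-0.002,"tz":0.008,"rx":0,"ry":0,"rz":0,"grip":-1},{"tx":-0.003,"ty":-0.002,"tz":0.008,"rx":0,"ry":0,"rz":0,"grip":-1},{"tx":-0.003,"ty":-0.002,"tz":0.008,"rx":0,"ry":0,"rz":0,"grip":-1},{"tx":-0.003,"ty":-0.002,"tz":0.008,"rx":0,"ry":0,"rz":0,"grip":-1},{"tx":-0.003,"ty":-0.002,"tz":0.008,"rx":0,"ry":0,"rz":0,"grip":-1}]' 40
python3 - <<'E'
from h import *
b=get_image("scene");C=cloud(b)
save(b,"end.png",(205,100,385,235),4)
def rect(C,c,z0,z1,r):
    m=(np.hypot(C[...,0]-c[0],C[...,1]-c[1])<r)&(C[...,2]>z0)&(C[...,2]<z1);t=C[m];return len(t),(t.mean(0).round(4) if len(t) else 0)
print("hood",rect(C,(.528,.043),.109,.115,.06))
m=(np.hypot(C[...,0]-.521,C[...,1]-.184)<.03)&(C[...,2]>.075)&(C[...,2]<.13)
h=b["pixels"].max(-1)<60
print("dark z", np.percentile(C[m&h][:,2],[1,5,10,25,50,75,95]).round(4), get_state()["force"])
E
```

```text
t: 25.7
ee_pos: [0.5221, 0.1853, 0.0677]
tcp_rot: [0.0, 0.964, 0.267, 0.003]
force: [-5.6, -2.8, 20.7]
gripper_width: 0.0135
finger_force: 42.2
hood (526, array([0.5317, 0.0396, 0.1125]))
dark z [0.0831 0.0847 0.0871 0.0933 0.0986 0.1072 0.1229] [-6.35841826 -3.46355177 21.24758006]
```

View pics/end.png

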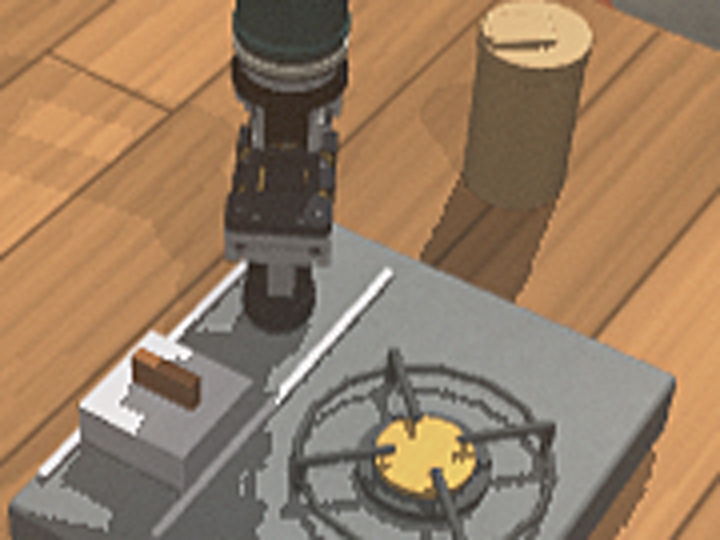

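The knob at (280,300) sits low on the deck, with its underside at about 79 mm (home minus 6 mm). It's hard against the stop at 21 N. The guard at (165,400) is open. Handing in.

```bash
python3 -c "
from workcell import *
print(job_done())"
```

```text
the job is handed in; nothing more can be done
None
```

I handed the job in at about 26 s with the guard open at its stop and the knob fully home, still gripped and pressing the spindle to its stop with about 21 N. The state's TCP z read about 30–34 mm below the real fingertips, so my first try at the guard missed and I corrected every later move for it; the jar lid, canister and bowl were not touched.

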